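# Load two specimen capsules into the spring magazine of a microscope feeder

## Robot

A 6-joint arm with a two-finger parallel gripper is mounted at the origin on the work surface. World frame = base frame: x ahead of the robot, y to its left, z up, the work surface at z = 0. Lengths are in m, angles in degrees, forces in N, time in s.
With the tool pointing down it reaches from about 0.275 to 0.825 m from the base axis. Payload 4.9 kg.
Tool frame: the origin (TCP) lies midway between the tips of the shut fingers; the grasp point (between the pads) lies 19 mm behind it; z points along the fingers, y is the direction in which the jaws open and shut (so a half turn about z gives the same grasp; the last joint's range is limited). The gripper opens to 85 mm and grips with 20 to 120 N. Pads are 22 mm wide; open, the fingers measure 114 mm over their backs; the gripper's body (76 mm by 85 mm) begins 54 mm behind the grasp point. The pads swing forward as they close: fully open they stand 13 mm farther back than shut.
Start: joints at [67.025, 18.69, -11.035, 60.275, 0, 82.311], TCP at [0.145, 0.531, 0.231] pointing down, gripper open.
Joint ranges: [-152.03, 152.03], [-55.5, 102.48], [-74.3, 77.21], [-110.64, 120.58], [-84.22, 78.4], [-180, 180]. Speed limits (degrees/s): [147.25, 147.25, 180, 180, 180, 180].

## Interface

Orientations are given as a 3x3 rotation matrix whose columns are the frame's x, y, z axes.
In Python, from rig import state, grab_frame, camera_model, sign_off gives the robot as it stands.
- The arm moves only by the tool step_arm, never from a script. Its argument "moves" is a list of rows, each a list of 7 numbers: the turn, a rotation vector about the world's x, y, z in degrees, then the shift along the world's x, y, z in mm, then the gripper command: -1 is shut, 1 is fully open, values between are in proportion. In form: [[rx, ry, rz, x, y, z, grip], ...]. A call has 1 to 20 rows; each row is the pose to reach, as a shift and turn from the pose commanded when the call began; what a row does not reach only later rows make up. A row lasts 1/8 s, in which the tool goes at most 62.5 mm and 10.7 degrees, less where a joint would pass 70% of its speed; a pose out of reach is approached as far as the arm can. A call with a gripper value outside its range is refused whole. The fingers move at their own pace and stop on an object; "newtons" is the grip in N (left out, the last holds). Time passes only in rows, so rows that repeat a pose let the fingers close. It gives the time, the measured TCP pose, the force and the opening at its end, in the units of the state.
- state(): the state, without advancing time (a new reading comes with each control period).
- grab_frame(name): name is "scene" or "side" or "wrist"; returns (picture, depth): 480x640x3 uint8, red, green, blue; 480x640 float32, m along the optical axis (not along the pixel's ray), 0 where there is no reading.
- camera_model(name): a dict with "vertical_fov" (degrees; the focal length in pixels is half the picture's height over the tangent of half this angle, whatever the lens; pixels are square), "cx", "cy" (the principal point, pixels), "eye" and "orientation" of the camera in the world. Camera axes: x right, y down, z forward; pixel columns grow to the right and rows downward; lengths in m; the calibration is good to about 2 mm. A picture is of the moment at which its call begins: read the wrist's pose just before it. camera_model takes no time and is no camera call; for the wrist camera it gives the pose at the moment of the call.
- sign_off(): hands the job in, once; it reports no verdict.
The state is a dict: "time": time; "joint_positions": joint angles; "qvel": joint speeds; "effort": joint torques, N m; "tool_pos": TCP position; "tool_rot": TCP orientation; "ft_force": force on the tool from outside, world axes, zero at the start; "torque": the same for the moment, N m; "width": finger opening in m.
Only numpy, scipy, OpenCV 4.12 (cv2) and the standard library are available. Lean on these libraries where they do the work, as an engineer would, in place of code of your own. Each camera call takes 0.05 s, during which the arm holds its last target.

## Task

Load the spring-loaded feeder magazine: press the blue-lidded capsule down into its shaft until both red catches snap shut over it, and after that press the orange-lidded capsule in on top of it, lids up, until the catches snap shut over that one too. Leave the grey-lidded capsule and the other things on the bench alone, and let go of everything.

Things in the scene. Friction and masses are not known exactly. Their poses are not given: they have to be found in the camera images.
- magazine: Fixed feeder magazine: upright open-topped aluminium tower, 55 mm square, 112 mm high, on a white foot 110 x 130 x 10 mm. Origin: centre of the foot's underside, z up, x and y square to the walls. Shaft 42.5 mm square inside. 16 mm wide windows in the +x and -x walls; red catches in the +y and -y walls, their black housings outside reach 47 mm from the axis, tops 102 mm high.
- gate (a point): Point on the shaft's axis level with the catches' undersides, 95 mm above the bench; axes as the magazine. A latched capsule's lid lies against this height: underside 30 mm below this point (the next one down 60 mm). To latch, press the middle of the lid, e.g. with shut fingertips fitting between the catches, 3 to 4 mm below this height, then withdraw straight up.
- mouth (a point): Centre of the shaft's mouth at the rim, 112 mm high; top 4 mm flare at 45 degrees to 50.5 mm square. A capsule lowered in here first rests loosely on the catch slopes, underside near 101 mm, lid near 131 mm high, 19 mm proud of the rim; the fingers holding it must stay above the rim.
- follower (a joint): Travel of the yellow spring plate in the shaft, m: 0 at the top (its upper face at 92 mm height), growing downwards to 0.064. Upward spring force about 3 N + 200 N/m x travel. About 0.027 with one capsule latched, 0.057 with two.
- catch_left (a joint): Red sprung catch in the magazine's +y wall: 14 mm wide in x, juts 5 mm into the shaft (32.5 mm free between the two), flat underside at 95 mm height, sloping back from 97 mm at the nose to the wall at 103 mm. A capsule pressed down pushes both aside (about 2 to 5 N in all); they spring back over its lid. Value in m: 0 shut, about 0.004 to 0.005 pushed aside.
- catch_right (a joint): The like catch in the magazine's -y wall, same meaning.
- mat: Black rubber mat 120 x 280 x 4 mm fixed on the bench, on which the three capsules stand in a row along its y, 90 mm apart, in any order. Origin at the centre of its underside.
- capsule_blue: Round specimen capsule, diameter 40 mm, height 30 mm, 40 to 90 g, white body with a flat blue lid (top 11 mm). Origin at the centre of its underside, z up. To be loaded first.
- capsule_orange: The same capsule with an orange lid. To be loaded second, on top of the blue one.
- capsule_grey: The same capsule with a grey lid; stays where it is.
- jar: Amber jar, diameter 60 mm, height 85 mm, bystander beyond the work. Origin at the centre of its underside.
- loupe: Black magnifier, diameter 44 mm, height 46 mm, bystander. Origin at the centre of its underside.
- brush: Small wooden brush 150 mm long lying on the bench, bystander.
There are look-alikes about, which are no part of the job. What is shaped like the capsule_orange but purple is not meant.

How it is judged (in metres and radians):
On the way, in this order (a step that is already met when the one before it is completed fails the run):
1. the blue capsule is latched in the shaft under both shut catches, let go of, with the orange one not yet in (horizontal distance between capsule_blue and gate below 0.004 m and z of capsule_blue in the frame of gate below -0.028 m and value of joint each of catch_left, catch_right below 0.0015 m and contact force between the fingers and capsule_blue below 0.1 N and distance between capsule_orange and gate above 0.06 m), for 0.2 s.
2. the orange capsule is latched on top of the blue one under both shut catches and let go of (horizontal distance between capsule_orange and gate below 0.004 m and z of capsule_orange in the frame of gate below -0.028 m and z of capsule_blue in the frame of gate below -0.057 m and value of joint each of catch_left, catch_right below 0.0015 m and contact force between the fingers and capsule_orange below 0.1 N), for 0.2 s.
At the end, for the whole second after the job is handed in: Blue capsule below, orange capsule on top of it, both in the shaft within 4 mm of its axis, lids up (within 0.1 rad) and at rest; the orange lid is held under both shut catches (its underside 28 to 34 mm below the gate point, the blue one's 57 to 66 mm below, each catch within 1.5 mm of shut) (horizontal distance between each of capsule_orange, capsule_blue and gate below 0.004 m and z of capsule_orange in the frame of gate between -0.034 and -0.028 m and z of capsule_blue in the frame of gate between -0.066 and -0.057 m and angle between each of capsule_orange, capsule_blue's own z axis and vertical below 0.1 rad and value of joint each of catch_left, catch_right below 0.0015 m and linear speed of each of capsule_orange, capsule_blue below 0.01 m/s); the robot touches nothing.
It fails at once if the grey capsule is moved by more than 15 mm or tipped (distance of capsule_grey from where it was at the start of the episode above 0.015 m or angle between capsule_grey's own z axis and vertical above 0.3 rad).
It fails at once if the jar, magnifier or brush is moved by more than 15 mm (distance of any of jar, loupe, brush from where it was at the start of the episode above 0.015 m).
It also fails if it takes over 72 s, if anything falls off the work surface, if the arm or the gripper's body presses on something with over 40 N, if the wrist force passes 120 N, or if a joint passes its speed limit or range.

## Working session

There is one attempt and no reset: what is moved stays moved. The work goes in short steps, Python scripts to look and compute and a tool call to move; the robot and the scene stay as the last step left them, time stands still between calls to the robot, and variables do not carry over. Pictures are saved under pics/ and viewed, and the job is handed in when it is done.

Besides the shell and the picture viewer there is one more tool, called after "Emit:" as name([rows], argument=value, ...), one row to a line, values as JSON. step_arm: Moves the arm, as the interface text tells. Its arguments: {"type":"object","properties":{"moves":{"type":"array"},"newtons":{"type":"number"}},"required":["moves"]}

```bash
mkdir -p pics; cat > h.py <<'E'
import numpy as np, cv2
from rig import state, grab_frame, camera_model, sign_off
def snap(n,fn):
    m=camera_model(n); p,d=grab_frame(n)
    cv2.imwrite(f'pics/{fn}.png',p[:,:,::-1]); np.savez(f'pics/{fn}.npz',p=p,d=d,**{k:np.array(v) for k,v in m.items()})
    return p,d,m
def load(fn):
    z=np.load(f'pics/{fn}.npz'); return z['p'],z['d'],z
def pt(m,d,u,v,dep=None):
    f=240/np.tan(np.radians(float(m['vertical_fov']))/2)
    z=d[int(v),int(u)] if dep is None else dep
    c=np.array([(u-float(m['cx']))/f*z,(v-float(m['cy']))/f*z,z])
    return np.array(m['eye'])+np.array(m['orientation'])@c
def ray(m,u,v,h):
    e=np.array(m['eye']); w=pt(m,None,u,v,1.0)-e
    return e+w*(h-e[2])/w[2]
def crop(fn,x0,y0,x1,y1,s,out):
    p=cv2.imread(f'pics/{fn}.png')[y0:y1,x0:x1]; cv2.imwrite(f'pics/{out}.png',cv2.resize(p,None,fx=s,fy=s,interpolation=cv2.INTER_CUBIC))
E
python3 - <<'E'
from h import *
for n in ['scene','side','wrist']:
    p,d,m=snap(n,n+'0'); print(n,m)
print(state())
E
```

```text
scene {'vertical_fov': 52.614536543754866, 'cx': 319.46026366846286, 'cy': 241.2717344774289, 'eye': array([0.91700375, 0.47043579, 0.67599156]), 'orientation': array([[-0.80316343,  0.43069671, -0.41161736],
       [ 0.59571322,  0.57205023, -0.56381228],
       [-0.00736629, -0.69803931, -0.71602155]])}
side {'vertical_fov': 55.46576639589673, 'cx': 323.5441350961015, 'cy': 235.32912979221643, 'eye': array([ 0.45061982, -0.69357383,  0.49001554]), 'orientation': array([[ 0.98083176, -0.06758301,  0.18276103],
       [-0.19303585, -0.46492339,  0.86405058],
       [ 0.02657474, -0.88276768, -0.46905757]])}
wrist {'vertical_fov': 71.2218414102065, 'cx': 323.643913963354, 'cy': 238.7606290930456, 'eye': array([0.08029519, 0.54758277, 0.37283529]), 'orientation': array([[ 0.2634953 ,  0.93052127,  0.25436273],
       [ 0.96466   , -0.25385807, -0.07061983],
       [-0.00114122,  0.26398155, -0.96452706]])}
{'time': 0.15, 'joint_positions': array([ 6.70240271e+01,  1.87235200e+01, -1.10751061e+01,  6.02769173e+01,
       -1.72798417e-03,  8.23118199e+01]), 'qvel': array([-0.05861441, -0.07457477,  0.10500874,  0.02276627,  0.12793912,
        0.04124939]), 'effort': array([ 5.52332331e-04, -4.43704641e+01,  2.62664008e+01,  1.04654147e-02,
       -1.50244646e-04,  3.81239659e-06]), 'tool_pos': array([0.144839  , 0.53014519, 0.2306961 ]), 'tool_rot': array([[-9.64613586e-01,  2.63667201e-01, -4.86895942e-04],
       [ 2.63667610e-01,  9.64612818e-01, -1.22565611e-03],
       [ 1.46500751e-04, -1.31066323e-03, -9.99999130e-01]]), 'ft_force': array([-0.21596359, -0.50108558, -0.01306945]), 'torque': array([-0.00473469, -0.0068468 , -0.0256523 ]), 'width': 0.08530718509240705}
```

View pics/scene0.png

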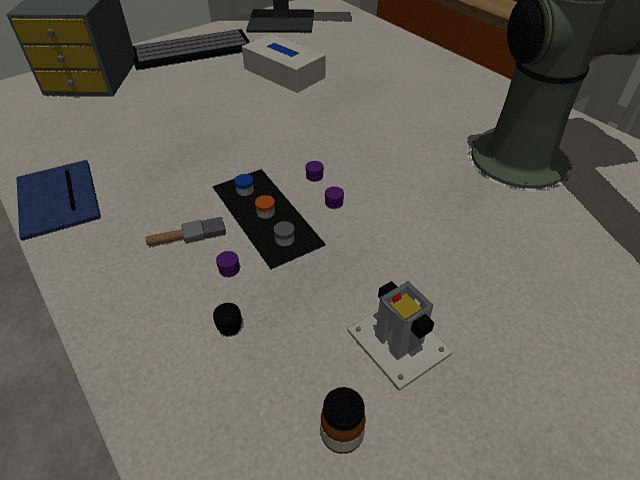

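View pics/side0.png

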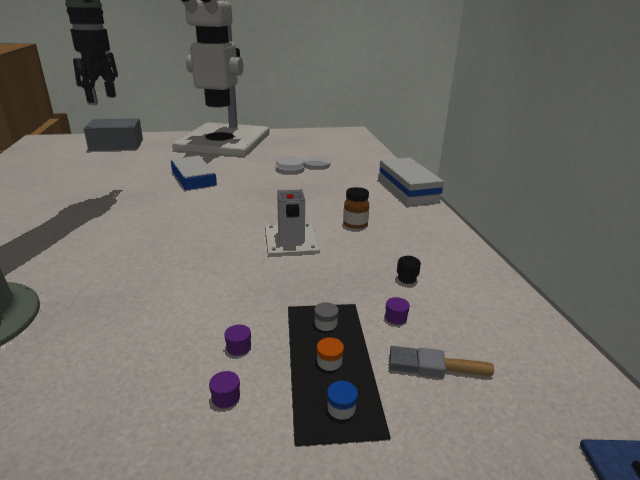

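View pics/wrist0.png

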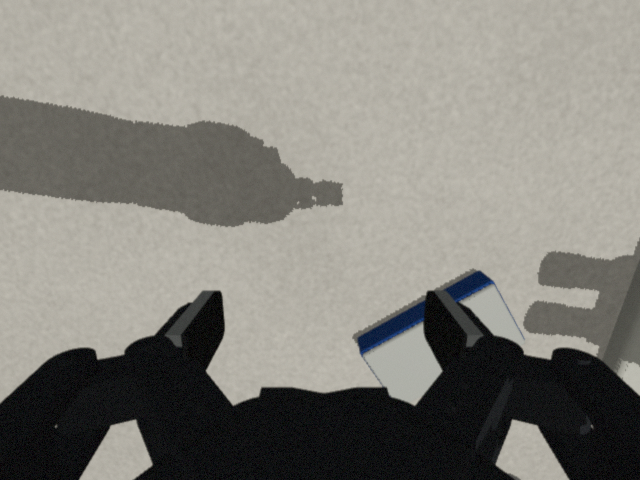

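Scene: blue lid at (244,182), orange at (265,204), grey at (284,230), magazine at (405,310), and three purple look-alikes at (314,170), (334,197), (228,264) that aren't meant. Next come colour segmentation and enlarged crops.

```bash
python3 - <<'E'
from h import *
for n in ['scene0','side0']:
    p,d,m=load(n); hsv=cv2.cvtColor(p,cv2.COLOR_RGB2HSV)
    boxes={'scene0':{'blue':(225,165,265,200),'orange':(250,190,280,222)},'side0':{'blue':(320,375,365,420),'orange':(312,335,350,372)}}[n]
    for c,(lo,hi) in {'blue':((100,120,50),(125,255,255)),'orange':((5,150,80),(18,255,255))}.items():
        x0,y0,x1,y1=boxes[c]; M=cv2.inRange(hsv,lo,hi)[y0:y1,x0:x1]>0
        v,u=np.nonzero(M); v+=y0;u+=x0
        P=np.array([pt(m,d,a,b) for a,b in zip(u,v)]); print(n,c,len(u),u.mean(),v.mean(),P.min(0),P.max(0))
        T=P[P[:,2]>np.percentile(P[:,2],90)-0.004]; print('  top mid',(T.min(0)+T.max(0))/2,T.mean(0))
crop('scene0',330,265,460,400,5,'c_mag')
crop('scene0',205,155,365,280,5,'c_mat')
crop('side0',250,180,330,265,7,'c_mags')
E
```

```text
scene0 blue 203 243.2463054187192 180.41379310344828 [ 0.53135913 -0.32270105  0.00388737] [ 0.58860106 -0.25737111  0.0374036 ]
  top mid [ 0.56858215 -0.27810555  0.03467052] [ 0.5682993  -0.27759339  0.0345565 ]
scene0 orange 205 264.14146341463413 201.49756097560976 [ 0.540086   -0.24216145  0.00303471] [ 0.58905966 -0.17077909  0.0378769 ]
  top mid [ 0.56941482 -0.19077099  0.03497243] [ 0.57068654 -0.19081193  0.03452518]
side0 blue 729 341.94924554183814 394.196159122085 [ 0.45061982 -0.69357383  0.00252467] [ 0.59740212 -0.23105827  0.49001554]
  top mid [ 0.5195637  -0.47759031  0.26043946] [ 0.56755214 -0.28444232  0.03598577]
side0 orange 483 329.8074534161491 348.231884057971 [ 0.45061982 -0.69357383  0.00217078] [ 0.59944205 -0.13858188  0.49001554]
  top mid [ 0.52028938 -0.43386987  0.26049093] [ 0.57003106 -0.19632005  0.03473864]
```

View pics/c_mag.png

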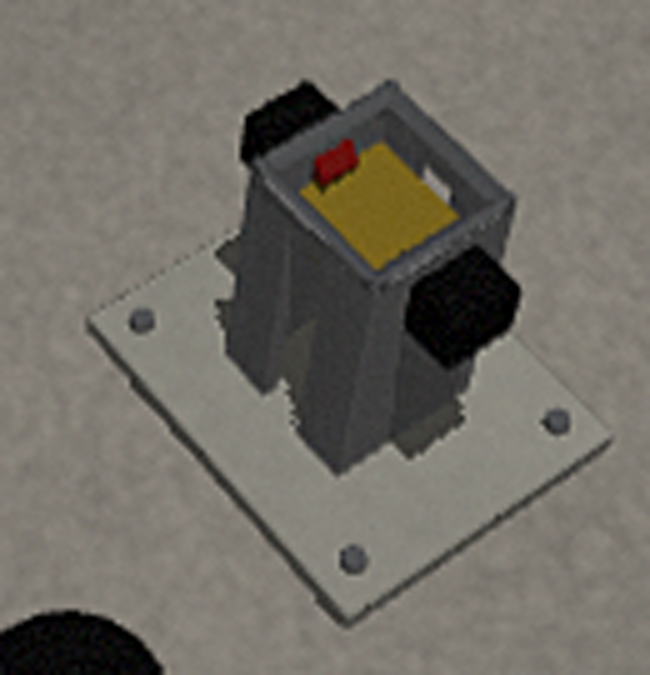

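View pics/c_mat.png

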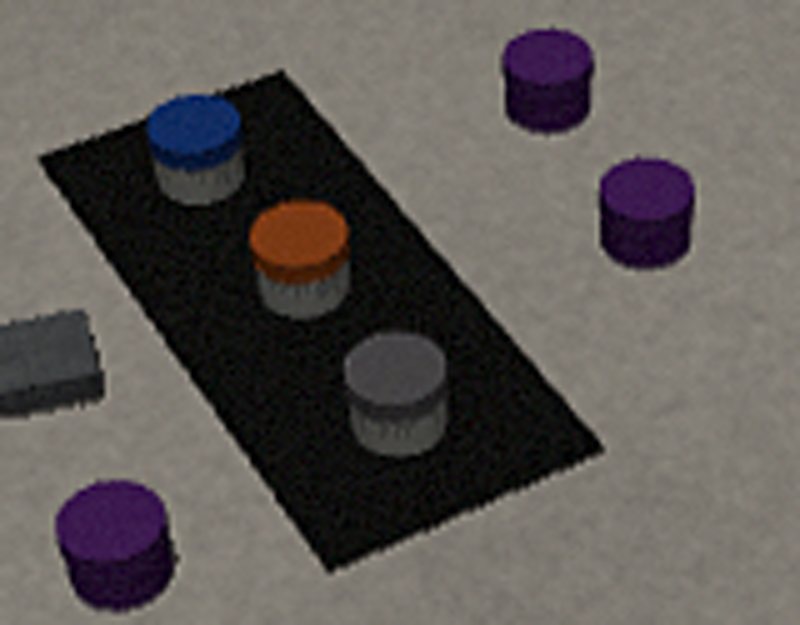

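View pics/c_mags.png

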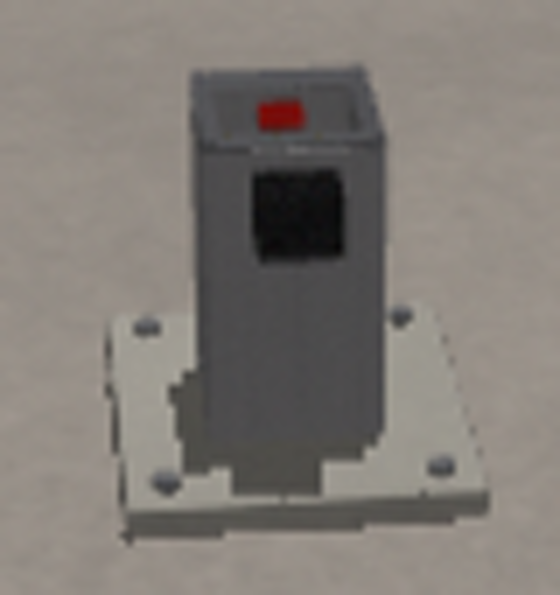

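Crops: capsules and purple items are clearly distinct (blue at crop (195,120), orange (300,235)). Magazine rim and foot corners are readable in both views, so I can fit the magazine pose.

```bash
python3 - <<'E'
from h import *
from scipy.optimize import least_squares
A={'scene0':[(112,[(258,162),(390,85),(513,200),(375,285)]),(10,[(90,320),(612,437),(345,612)])],
   'side0':[(112,[(195,73),(365,68),(384,140),(197,147)]),(10,[(128,513),(488,490),(440,308),(110,318)])]}
for cams in (['scene0'],['side0'],['scene0','side0']):
    obs=[]
    for n in cams:
        m=load(n)[2]; ox,oy,s=(330,265,5) if n=='scene0' else (250,180,7)
        for h,L in A[n]:
            for x,y in L: obs.append((h,ray(m,(x+.5)/s-.5+ox,(y+.5)/s-.5+oy,h/1000)[:2]))
    def res(q):
        c,s_=np.cos(q[2]),np.sin(q[2]); R=np.array([[c,-s_],[s_,c]]); r=[]
        for h,P in obs:
            hs=np.array([.0275,.0275]) if h==112 else np.array([.055,.065])
            C=np.array([(a,b) for a in(-1,1) for b in (-1,1)])*hs@R.T+q[:2]
            e=C-P; r.extend(e[np.argmin((e**2).sum(1))])
        return r
    best=min((least_squares(res,[0.57,0.1,y0]) for y0 in np.radians([-40,-20,0,20,40])),key=lambda o:o.cost)
    print(cams,best.x[:2],np.degrees(best.x[2]),np.round(np.array(best.fun).reshape(-1,2)*1000,1).tolist())
m=load('scene0')[2]
for nm,u,v in [('blue',195,124),('orange',300,234),('grey',396,368),('pur',547,58),('pur2',647,188),('pur3',112,518)]:
    print(nm,ray(m,(u+.5)/5-.5+205,(v+.5)/5-.5+155,.034))
for u,v in [(282,72),(42,158),(330,572),(602,450)]: print('mat',ray(m,(u+.5)/5-.5+205,(v+.5)/5-.5+155,.004))
m=load('side0')[2]; crop('side0',280,290,400,440,5,'c_mat2')
for nm,u,v in [('jar',343,395)]: print(nm,ray(load('scene0')[2],u,v,.085))
print('loupe',ray(load('scene0')[2],228,310,.046))
E
```

```text
['scene0'] [0.56387633 0.19833085] -2.3570496693641907 [[1.8, -1.9], [-2.3, -1.6], [-1.6, 1.2], [1.4, 1.2], [0.3, -2.1], [-1.0, 0.6], [1.5, 2.5]]
['side0'] [0.56447283 0.19260421] -2.861924494858412 [[-1.2, -0.0], [1.2, -0.0], [1.4, 0.9], [1.4, 1.4], [-1.7, -0.8], [-0.2, -4.0], [-0.5, 2.5], [-0.5, -0.1]]
['scene0', 'side0'] [0.56418709 0.19528344] -2.458249949674571 [[2.0, -4.9], [-2.0, -4.6], [-1.2, -1.8], [1.7, -1.9], [0.5, -5.2], [-0.6, -2.4], [1.9, -0.6], [-1.7, 2.5], [0.8, 2.9], [1.3, 3.8], [1.3, 3.9], [-1.6, 1.5], [0.0, -0.9], [-1.2, 5.6], [-1.3, 2.2]]
blue [ 0.56723695 -0.27813627  0.034     ]
orange [ 0.56936749 -0.19132899  0.034     ]
grey [ 0.58138057 -0.10363408  0.034     ]
pur [ 0.42157717 -0.22539316  0.034     ]
pur2 [ 0.44053144 -0.12991043  0.034     ]
pur3 [ 0.70534812 -0.10063376  0.034     ]
mat [ 0.50029791 -0.32194779  0.004     ]
mat [ 0.61620076 -0.33287569  0.004     ]
mat [ 0.64454295 -0.05556656  0.004     ]
mat [ 0.52751634 -0.04513881  0.004     ]
jar [0.71893668 0.24740365 0.085     ]
loupe [0.76263733 0.00958784 0.046     ]
```

View pics/c_mat2.png

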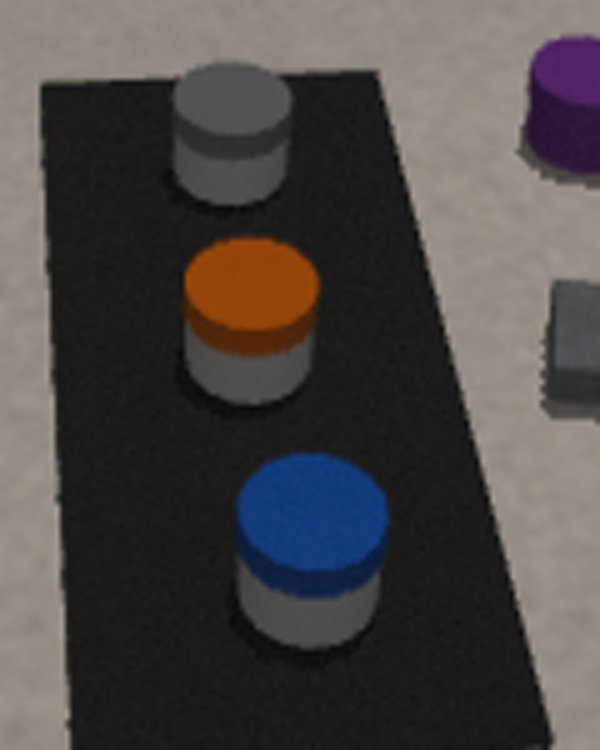

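Emit:
step_arm([
  [0,0,-10,50,-50,-5,0.45],
  [0,0,-20,92,-92,-12,0.45],
  [0,0,-30,134,-132,-20,0.45],
  [0,0,-40,176,-173,-28,0.45],
  [0,0,-50,218,-214,-36,0.45],
  [0,0,-60,260,-255,-44,0.45],
  [0,0,-70,302,-296,-51,0.45],
  [0,0,-77,344,-337,-51,0.45],
  [0,0,-77,386,-378,-51,0.45],
  [0,0,-77,419,-411,-51,0.45],
  [0,0,-77,419,-411,-51,0.45],
  [0,0,-77,419,-411,-51,0.45],
  [0,0,-77,419,-411,-51,0.45],
], newtons=30)

```text
time: 1.78
tool_pos: [0.563, 0.1205, 0.1802]
tool_rot: [[0.038, 0.999, -0.001], [0.999, -0.038, 0.0], [0.0, -0.001, -1.0]]
ft_force: [-0.0, 0.0, 0.1]
width: 0.0621
```

```bash
python3 - <<'E'
from h import *
p,d,m=snap('wrist','w1'); print(m['eye'],state()['tool_pos'],state()['tool_rot'],state()['time'],state()['width'])
E
```

```text
[0.565718   0.18709551 0.32241548] [0.56308148 0.12057759 0.18029692] [[ 3.81963753e-02  9.99270121e-01 -5.12349246e-04]
 [ 9.99270249e-01 -3.81963290e-02  9.98531049e-05]
 [ 8.02103638e-05 -5.15789385e-04 -9.99999864e-01]] 1.825 0.061689525032374175
```

View pics/w1.png

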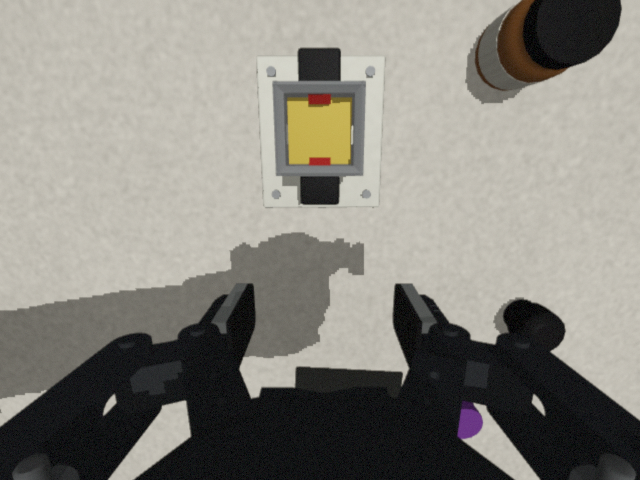

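Magazine seen from above at about (319,130), red catches at (319,99) and (319,161). Enlarging for the corners.

```bash
python3 - <<'E'
from h import *
crop('w1',250,40,400,215,5,'w1c')
E
```

```text
(no output)
```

View pics/w1c.png

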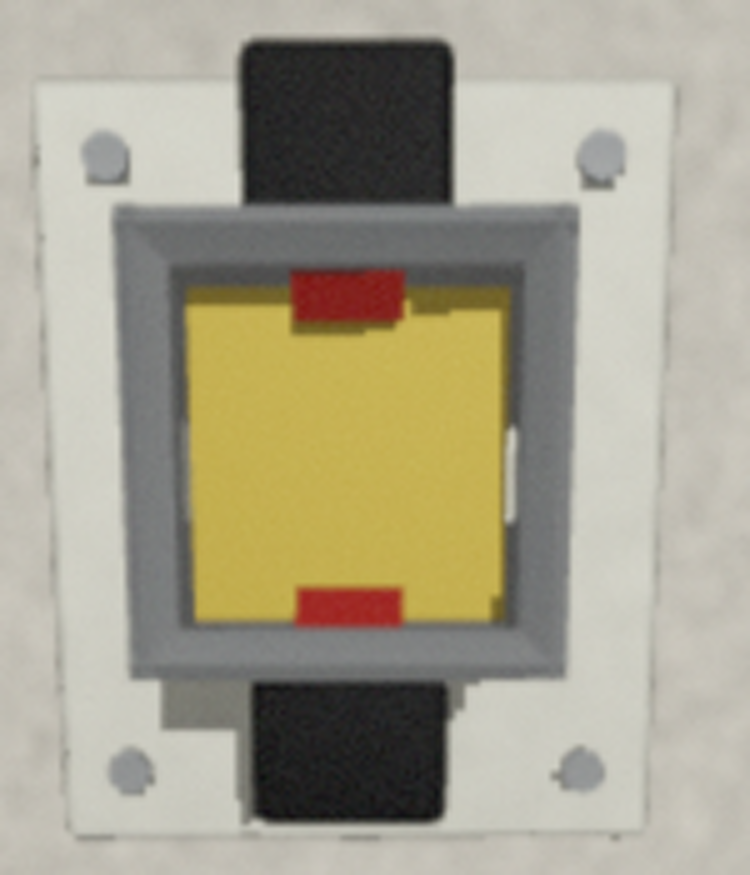

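```bash
python3 - <<'E'
from h import *
p,d,m=load('w1')
for nm,h,L in [('rim',.112,[(115,207),(579,207),(564,678),(134,678)]),('foot',.010,[(35,80),(676,83),(645,832),(70,833)]),('catch inner',.097,[(348,321),(350,588)])]:
    P=np.array([ray(m,(x+.5)/5-.5+250,(y+.5)/5-.5+40,h) for x,y in L])[:,:2]
    print(nm,P.mean(0),(np.round(P*1000,1)).tolist())
    if len(P)==4:
        e=np.array([P[1]-P[0],P[2]-P[3]]);print(' top/bottom edges yaw',np.degrees(np.arctan2(e[:,1],e[:,0])),np.hypot(*e.T))
        e=np.array([P[0]-P[3],P[1]-P[2]]);print(' sides yaw',np.degrees(np.arctan2(-e[:,0],e[:,1])),np.hypot(*e.T))
print(pt(m,d,319,130),pt(m,d,260,130))
E
```

```text
rim [0.56311274 0.19709669] [[537.4, 224.9], [590.8, 222.8], [588.7, 169.3], [535.5, 171.4]]
 top/bottom edges yaw [-2.20709889 -2.18436287] [0.05351804 0.05322863]
 sides yaw [-1.98162779 -2.29128448] [0.05355499 0.05353351]
foot [0.56317062 0.19724499] [[511.7, 263.3], [619.4, 258.7], [614.9, 131.5], [506.7, 135.5]]
 top/bottom edges yaw [-2.45451031 -2.07553236] [0.10781106 0.10828192]
 sides yaw [-2.26830767 -2.05623856] [0.1279178  0.12720398]
catch inner [0.56302644 0.19702909] [[563.6, 213.3], [562.5, 180.7]]
[0.56271812 0.19794547 0.09114045] [0.50940687 0.20373121 0.01052748]
```

Emit:
step_arm([
  [0,0,0,0,30,0,0.45],
  [0,0,0,0,58,0,0.45],
  [0,0,0,0,58,0,0.45],
  [0,0,0,0,58,0,0.45],
])

```text
time: 2.33
tool_pos: [0.5635, 0.1777, 0.1803]
tool_rot: [[0.039, 0.999, -0.0], [0.999, -0.039, -0.001], [-0.001, -0.0, -1.0]]
ft_force: [-0.2, -0.2, -0.0]
width: 0.0621
```

```bash
python3 - <<'E'
from h import *
p,d,m=snap('wrist','w2'); print(m['eye'],state()['tool_pos'],state()['time'],state()['width'])
crop('w2',250,140,400,315,5,'w2c')
E
```

```text
[0.56619173 0.24440291 0.32255312] [0.56365578 0.17730315 0.18033926] 2.375 0.0619882908360859
```

View pics/w2c.png

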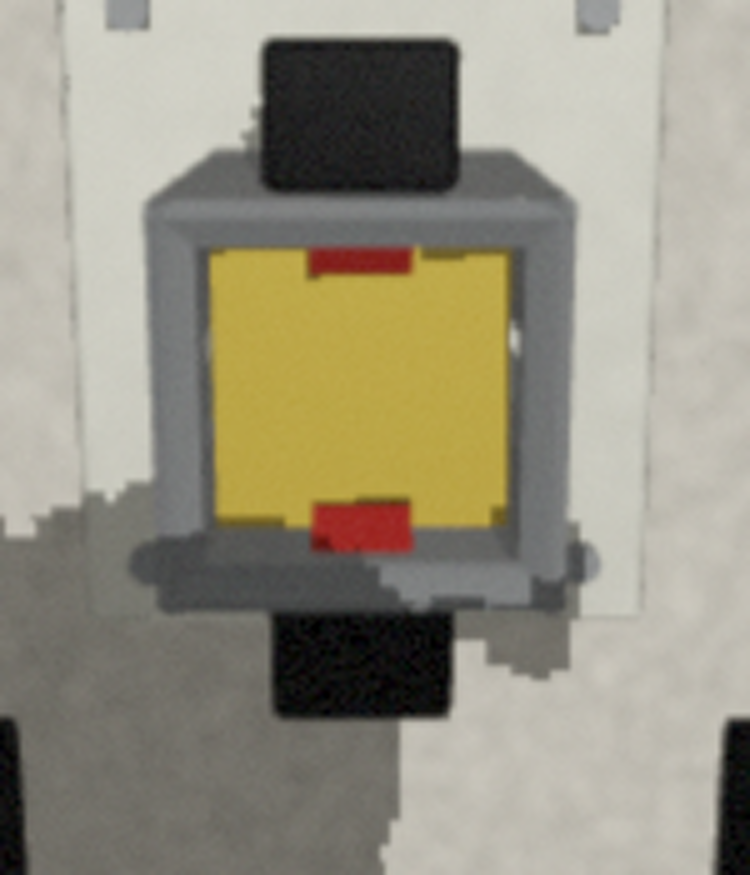

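```bash
python3 - <<'E'
from h import *
p,d,m=load('w2')
for nm,h,L in [('rim',.112,[(146,203),(576,203),(568,608),(157,610)]),('catch inner',.097,[(360,274),(361,503)])]:
  for hh in (h,h-.004):
    P=np.array([ray(m,(x+.5)/5-.5+250,(y+.5)/5-.5+140,hh) for x,y in L])[:,:2]
    print(nm,hh,P.mean(0),(np.round(P*1000,1)).tolist())
p,d,m=load('w1')
print(np.mean([ray(m,(x+.5)/5-.5+250,(y+.5)/5-.5+40,.108) for x,y in [(115,207),(579,207),(564,678),(134,678)]],0))
E
```

```text
rim 0.112 [0.56313471 0.1977321 ] [[537.4, 225.4], [590.8, 223.4], [589.4, 170.2], [534.9, 172.0]]
rim 0.108 [0.56307664 0.19684547] [[536.8, 225.1], [591.3, 223.0], [589.9, 168.8], [534.3, 170.6]]
catch inner 0.097 [0.56287252 0.19750679] [[563.4, 213.5], [562.3, 181.5]]
catch inner 0.093 [0.56281366 0.19667513] [[563.4, 213.0], [562.2, 180.4]]
[0.56306322 0.19728681 0.108     ]
```

Emit:
step_arm([
  [0,0,0,0,-40,0,0.45],
  [0,0,0,0,-95,0,0.45],
  [0,0,0,0,-150,0,0.45],
  [0,0,0,2,-205,0,0.45],
  [0,0,0,2,-260,0,0.45],
  [0,0,0,4,-315,0,0.45],
  [0,0,0,4,-370,0,0.45],
  [0,0,0,4,-425,-10,0.45],
  [0,0,0,4,-465,-30,0.45],
  [0,0,0,4,-493,-50,0.45],
  [0,0,0,4,-493,-50,0.45],
  [0,0,0,4,-493,-50,0.45],
  [0,0,0,4,-493,-50,0.45],
])

```text
time: 4.0
tool_pos: [0.5684, -0.3148, 0.1313]
tool_rot: [[0.039, 0.999, 0.001], [0.999, -0.039, -0.0], [-0.0, 0.001, -1.0]]
ft_force: [-0.8, -0.5, 0.7]
width: 0.0618
```

```bash
python3 - <<'E'
from h import *
p,d,m=snap('wrist','w3'); print(m['eye'],state()['tool_pos'],state()['time'],state()['width'])
E
```

```text
[ 0.57093638 -0.24810976  0.27349574] [ 0.56851595 -0.31474866  0.13130964] 4.05 0.06193277734061414
```

View pics/w3.png

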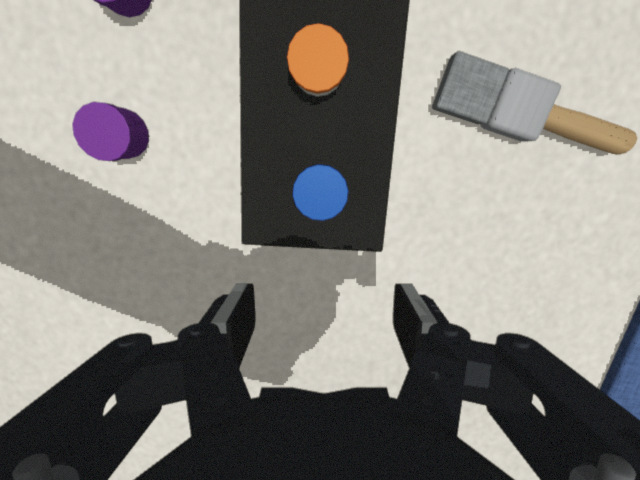

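Blue lid at (320,192), orange at (318,57), brush head from col 433 (clear of the fingers). This confirms blue is the one to take first.

```bash
python3 - <<'E'
from h import *
p,d,m=load('w3'); hsv=cv2.cvtColor(p,cv2.COLOR_RGB2HSV)
for c,(lo,hi) in {'blue':((100,120,50),(125,255,255)),'orange':((5,150,80),(18,255,255))}.items():
    M=cv2.inRange(hsv,lo,hi); M[:,:260]=0;M[:,380:]=0; M[250:]=0
    k,l,s,ce=cv2.connectedComponentsWithStats(M); i=1+np.argmax(s[1:,4]); u,v=ce[i]
    print(c,s[i],ce[i],[ray(m,u,v,h).round(4) for h in (.034,.030)],pt(m,d,u,v).round(4), 'w',ray(m,s[i][0],v,.034)[0]-ray(m,s[i][0]+s[i][2],v,.034)[0])
print(ray(m,433,110,.01))
E
```

```text
blue [ 292  164   57   57 2494] [319.98235766 191.99759423] [array([ 0.5672, -0.2792,  0.034 ]), array([ 0.5671, -0.2797,  0.03  ])] [ 0.5672 -0.2791  0.0342] w -0.040656986761298364
orange [ 287   23   62   70 3368] [317.51365796  57.57541568] [array([ 0.5692, -0.1925,  0.034 ]), array([ 0.5692, -0.1916,  0.03  ])] [ 0.5692 -0.1925  0.0341] w -0.03998084474674668
[ 0.65264644 -0.22513635  0.01      ]
```

Emit:
step_arm([
  [0,0,0,-1,35.5,-15,0.45],
  [0,0,0,-1,35.5,-60,0.45],
  [0,0,0,-1,35.5,-100,0.45],
  [0,0,0,-1,35.5,-116,0.45],
  [0,0,0,-1,35.5,-116,0.45],
  [0,0,0,-1,35.5,-116,0.45],
])

```text
time: 4.8
tool_pos: [0.5683, -0.2807, 0.0161]
tool_rot: [[0.04, 0.999, 0.002], [0.999, -0.04, -0.002], [-0.001, 0.002, -1.0]]
ft_force: [-0.1, 0.0, 0.2]
width: 0.0623
```

```bash
python3 - <<'E'
from h import *
p,d,m=snap('wrist','w4'); print(state()['tool_pos'],state()['ft_force'])
E
```

```text
[ 0.56837946 -0.28078164  0.01620832] [-0.37200201  0.42863609 -0.00489567]
```

View pics/w4.png

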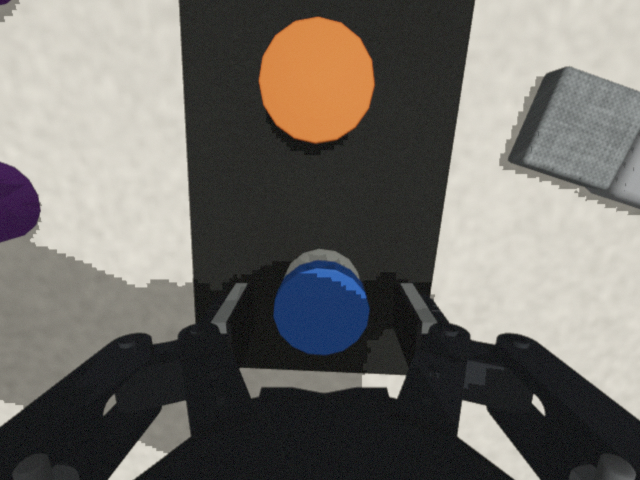

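Blue capsule lies between the pads at (321,305). Small correction, then close.

Emit:
step_arm([
  [0,0,0,-1,1.5,-1,0.45],
  [0,0,0,-1,1.5,-1,0.45],
  [0,0,0,-1,1.5,-1,-0.2],
  [0,0,0,-1,1.5,-1,-0.4],
  [0,0,0,-1,1.5,-1,-0.5],
  [0,0,0,-1,1.5,-1,-0.5],
  [0,0,0,-1,1.5,-1,-0.5],
  [0,0,0,-1,1.5,-1,-0.5],
  [0,0,0,-1,1.5,-1,-0.5],
], newtons=30)

```text
time: 5.98
tool_pos: [0.5663, -0.2786, 0.0138]
tool_rot: [[0.04, 0.999, 0.001], [0.999, -0.04, -0.0], [-0.0, 0.001, -1.0]]
ft_force: [-1.2, 0.4, 5.0]
width: 0.0389
```

```bash
python3 - <<'E'
from h import *
p,d,m=snap('wrist','w5'); print(state()['tool_pos'],state()['ft_force'],state()['width'])
crop('w5',180,220,460,420,2.8,'w5c')
E
```

```text
[ 0.56629988 -0.27862024  0.0137623 ] [-0.35371649  0.81425352  5.19286081] 0.038738181790499794
```

View pics/w5c.png

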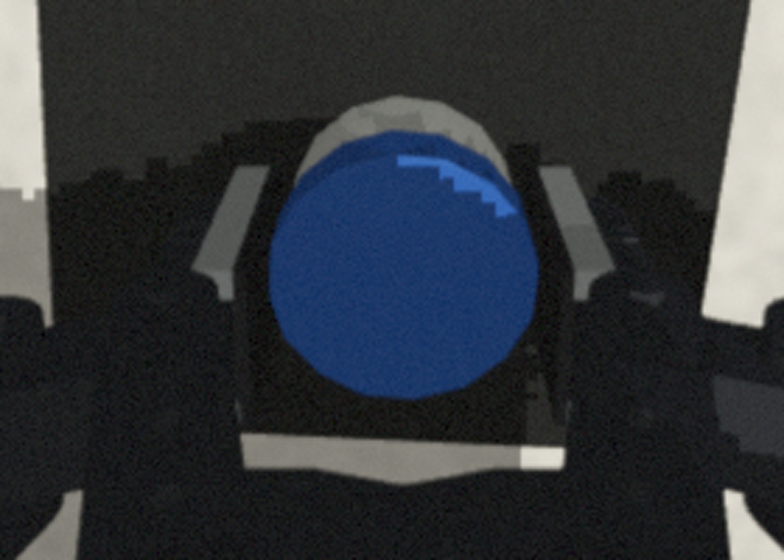

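Emit:
step_arm([
  [0,0,0,0,0,15,-0.5],
  [0,0,0,0,0,50,-0.5],
  [0,0,0,0,0,100,-0.5],
  [0,0,0,0,20,145,-0.5],
  [0,0,0,0,70,165,-0.5],
  [0,0,0,0,125,165,-0.5],
  [0,0,0,0,180,165,-0.5],
  [0,0,0,-1,235,165,-0.5],
  [0,0,0,-2,290,165,-0.5],
  [0,0,0,-3,345,165,-0.5],
  [0,0,0,-3,395,165,-0.5],
  [0,0,0,-3,440,165,-0.5],
  [0,0,0,-3,465,165,-0.5],
  [0,0,0,-3,476,160,-0.5],
  [0,0,0,-3,476,150,-0.5],
  [0,0,0,-3,476,150,-0.5],
  [0,0,0,-3,476,150,-0.5],
  [0,0,0,-3,476,150,-0.5],
])

```text
time: 8.28
tool_pos: [0.5633, 0.1968, 0.1635]
tool_rot: [[0.041, 0.999, 0.0], [0.999, -0.041, 0.0], [0.0, 0.0, -1.0]]
ft_force: [0.2, 0.5, -1.7]
width: 0.0388
```

```bash
python3 - <<'E'
from h import *
p,d,m=snap('wrist','w6'); print(m['eye'],state()['tool_pos'],state()['tool_rot'][2],state()['ft_force'],state()['width'])
p,d,m=snap('side','s6'); crop('s6',240,120,340,265,4,'s6c')
p,d,m=snap('scene','n6'); crop('n6',340,180,470,390,3.5,'n6c')
E
```

```text
[0.56608102 0.26343893 0.30577048] [0.56332672 0.19698998 0.1635655 ] [ 9.89696124e-05  4.56098325e-04 -9.99999891e-01] [ 0.3968687   0.2249236  -0.59974505] 0.039269435240356074
```

View pics/w6.png

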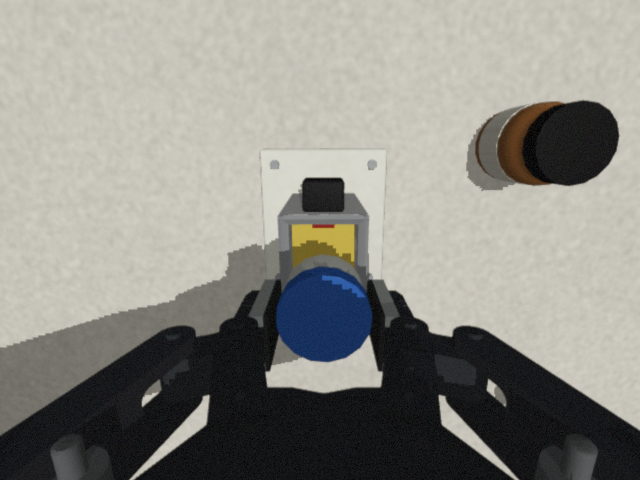

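View pics/s6c.png

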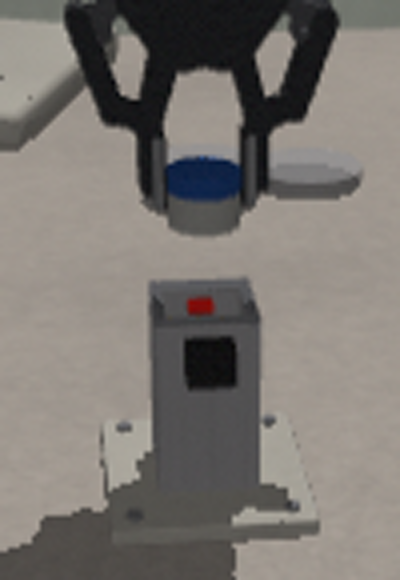

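View pics/n6c.png

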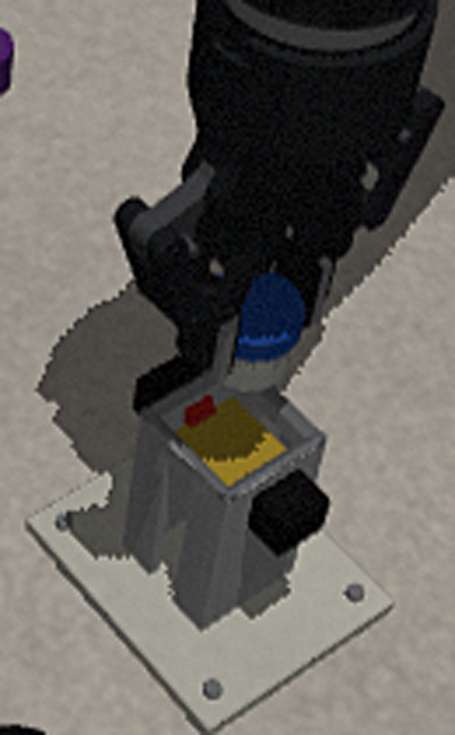

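Blue capsule is held level, centred above the magazine, with the tips well above its underside. Checking lid centre against the mouth.

```bash
python3 - <<'E'
from h import *
p,d,m=load('w6'); hsv=cv2.cvtColor(p,cv2.COLOR_RGB2HSV)
M=cv2.inRange(hsv,(100,110,40),(125,255,255)); M[:260]=0
k,l,s,ce=cv2.connectedComponentsWithStats(M); i=1+np.argmax(s[1:,4]); x,y,w,h,_=s[i]; print(s[i],ce[i])
v,u=np.nonzero(l==i); dd=d[v,u]; P=np.array([pt(m,d,a,b) for a,b in zip(u,v)])
print('median z lid',np.median(P[:,2]))
# ellipse on lower arc = lid-top; use bottom & sides
for c in [(x+w/2-.5,y+h/2-.5),tuple(ce[i])]: print(ray(m,*c,.1838),ray(m,*c,np.median(P[:,2])))
T=P[np.abs(P[:,2]-np.median(P[:,2]))<.003]; print(T.min(0),T.max(0),(T.min(0)+T.max(0))/2)
crop('w6',250,140,400,300,5,'w6c')
E
```

```text
[ 276  267   97   95 7169] [323.55112289 314.13865253]
median z lid 0.1832487943491294
[0.56353351 0.19867686 0.1838    ] [0.56352199 0.19838419 0.18324879]
[0.5633506  0.19862265 0.1838    ] [0.56333827 0.19832973 0.18324879]
[0.54355864 0.17651417 0.18025469] [0.58287219 0.21597683 0.18525988] [0.56321542 0.1962455  0.18275729]
```

View pics/w6c.png

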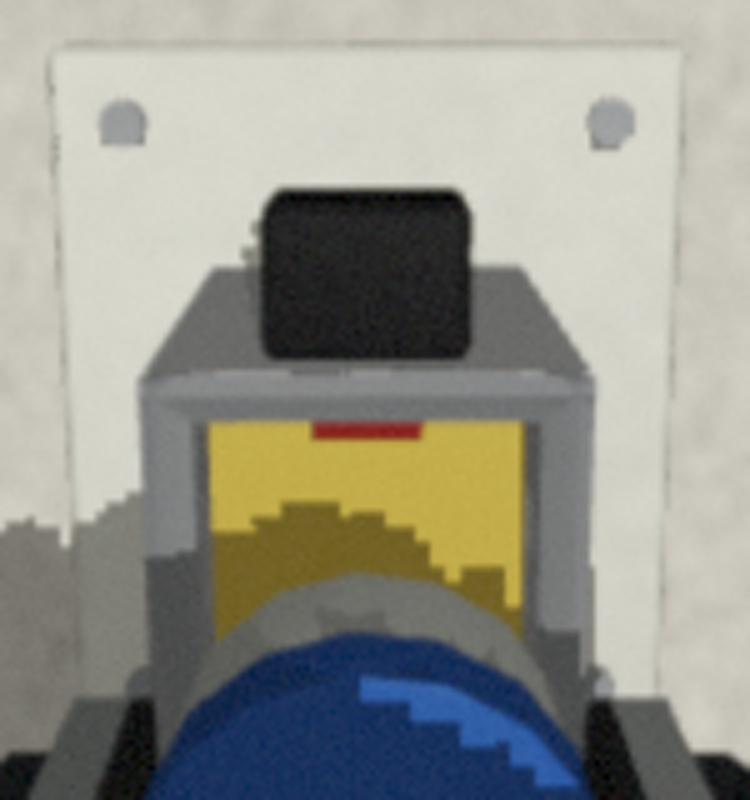

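Emit:
step_arm([
  [0,0,0,0,1,-15,-0.5],
  [0,0,0,0,1,-30,-0.5],
  [0,0,0,0,1,-40,-0.5],
  [0,0,0,0,1,-45,-0.5],
  [0,0,0,0,1,-48,-0.5],
  [0,0,0,0,1,-50,-0.5],
  [0,0,0,0,1,-50,-0.5],
  [0,0,0,0,1,-50,-0.5],
])

```text
time: 9.43
tool_pos: [0.5632, 0.1986, 0.1136]
tool_rot: [[0.04, 0.999, 0.001], [0.999, -0.04, 0.0], [0.0, 0.001, -1.0]]
ft_force: [0.2, 0.1, -1.3]
width: 0.0389
```

```bash
python3 - <<'E'
from h import *
p,d,m=snap('side','s7'); crop('s7',240,140,340,265,5,'s7c'); print(state()['tool_pos'],state()['ft_force'],state()['torque'])
p,d,m=snap('scene','n7'); crop('n7',340,220,470,380,4,'n7c')
E
```

```text
[0.5632006  0.19859932 0.1136044 ] [-0.41621489  0.12367395 -1.42132337] [-0.02346633  0.03606878 -0.015882  ]
```

View pics/s7c.png

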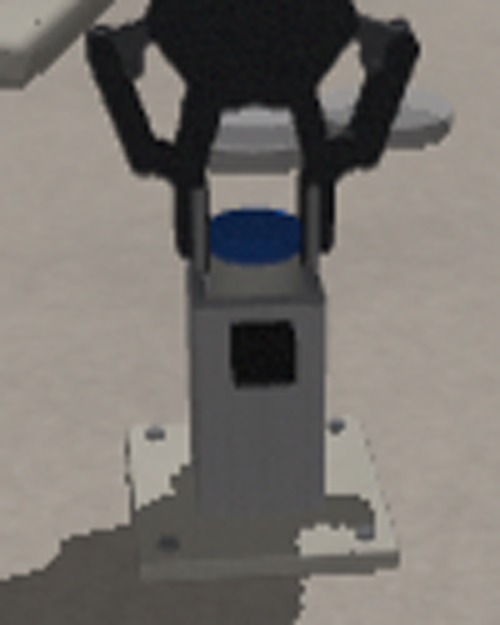

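View pics/n7c.png

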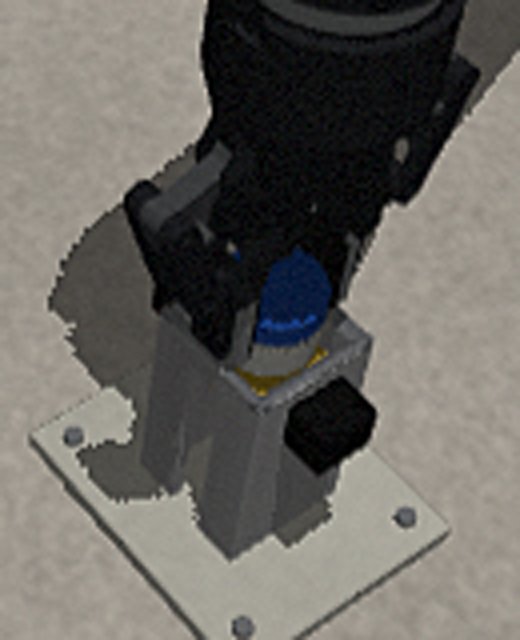

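Capsule sits inside the mouth with no contact force; lowering the last bit and releasing.

Emit:
step_arm([
  [0,0,0,0,-0.5,-1,-0.5],
  [0,0,0,0,-0.5,-2,-0.5],
  [0,0,0,0,-0.5,-2,-0.5],
])

```text
time: 9.9
tool_pos: [0.563, 0.1981, 0.1113]
tool_rot: [[0.04, 0.999, 0.0], [0.999, -0.04, 0.0], [0.0, 0.0, -1.0]]
ft_force: [-0.4, 0.2, -0.8]
width: 0.0389
```

Emit:
step_arm([
  [0,0,0,0,0,0,-0.05],
  [0,0,0,0,0,0,0.0],
  [0,0,0,0,0,0,0.45],
  [0,0,0,0,0,0,0.45],
  [0,0,0,0,0,0,0.45],
  [0,0,0,0,0,20,0.45],
  [0,0,0,0,0,50,0.45],
  [0,0,0,0,-25,60,-1],
  [0,0,0,0,-50,60,-1],
  [0,0,0,0,-50,60,-1],
  [0,0,0,0,-50,60,-1],
  [0,0,0,0,-50,60,-1],
  [0,0,0,0,-50,60,-1],
  [0,0,0,0,-50,60,-1],
])

```text
time: 11.65
tool_pos: [0.5629, 0.1485, 0.1712]
tool_rot: [[0.039, 0.999, -0.0], [0.999, -0.039, 0.0], [0.0, -0.0, -1.0]]
ft_force: [0.3, -1.0, 0.1]
width: 0.0001
```

```bash
python3 - <<'E'
from h import *
p,d,m=snap('wrist','w8'); print(state()['tool_pos'],state()['ft_force'],state()['width'],state()['time'])
snap('side','s8'); crop('s8',240,140,340,265,5,'s8c')
hsv=cv2.cvtColor(p,cv2.COLOR_RGB2HSV)
M=cv2.inRange(hsv,(100,110,40),(125,255,255))
k,l,s,ce=cv2.connectedComponentsWithStats(M); i=1+np.argmax(s[1:,4])
v,u=np.nonzero(l==i); P=np.array([pt(m,d,a,b) for a,b in zip(u,v)])
zt=np.percentile(P[:,2],60); T=P[np.abs(P[:,2]-zt)<.004]; print(s[i],T.min(0),T.max(0),(T.min(0)+T.max(0))/2,zt)
A=np.c_[T[:,:2]-T[:,:2].mean(0),np.ones(len(T))]; print('slope',np.linalg.lstsq(A,T[:,2],rcond=None)[0])
E
```

```text
[0.56294251 0.1483433  0.17120677] [ 1.09867118  0.91381225 -0.70602351] -0.0005423571703722679 11.7
[ 284  143   73   74 4119] [0.54328133 0.17783998 0.12777049] [0.58241938 0.21723337 0.13230863] [0.56285036 0.19753668 0.13003956] 0.1302730953713521
slope [-0.00274778 -0.03134619  0.13008783]
```

View pics/w8.png

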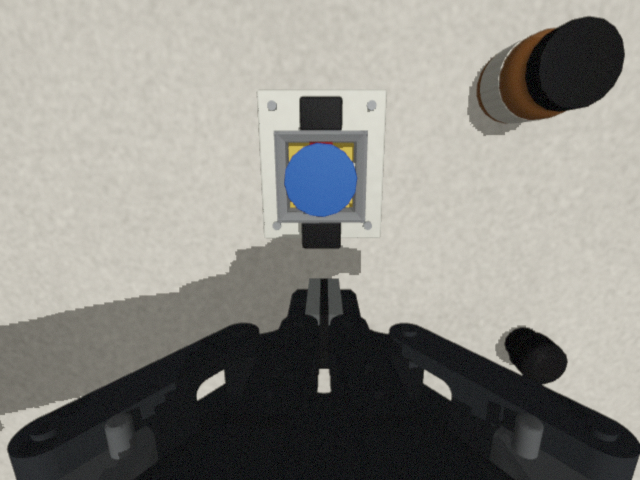

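View pics/s8c.png

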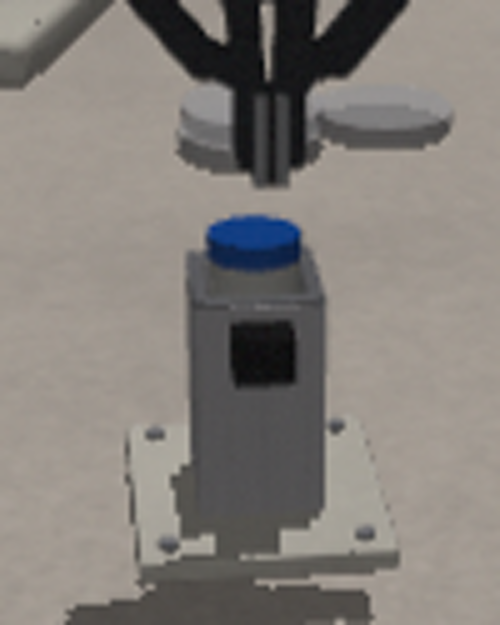

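Blue rests on the catch slopes, lid at z≈0.130, centred at (0.563, 0.1975), level. Pressing with shut fingers.

Emit:
step_arm([
  [0,0,0,0,30,0,-1],
  [0,0,0,0,49,0,-1],
  [0,0,0,0,49,0,-1],
  [0,0,0,0,49,-25,-1],
  [0,0,0,0,49,-35,-1],
  [0,0,0,0,49,-40,-1],
  [0,0,0,0,49,-45,-1],
  [0,0,0,0,49,-50,-1],
  [0,0,0,0,49,-55,-1],
  [0,0,0,0,49,-60,-1],
  [0,0,0,0,49,-65,-1],
  [0,0,0,0,49,-70,-1],
  [0,0,0,0,49,-75,-1],
  [0,0,0,0,49,-78,-1],
  [0,0,0,0,49,-80,-1],
  [0,0,0,0,49,-80,-1],
  [0,0,0,0,49,-80,-1],
])

```text
time: 13.88
tool_pos: [0.565, 0.1965, 0.0934]
tool_rot: [[0.041, 0.999, 0.004], [0.999, -0.041, -0.001], [-0.001, 0.004, -1.0]]
ft_force: [-0.1, -1.0, 7.1]
width: -0.0003
```

```bash
python3 - <<'E'
from h import *
snap('side','s9'); crop('s9',240,140,340,265,5,'s9c');snap('scene','n9'); crop('n9',340,220,470,380,4,'n9c'); print(state()['tool_pos'],state()['ft_force'])
E
```

```text
[0.56491054 0.19654078 0.0934047 ] [-0.12665917 -1.86054328  7.09444624]
```

View pics/n9c.png

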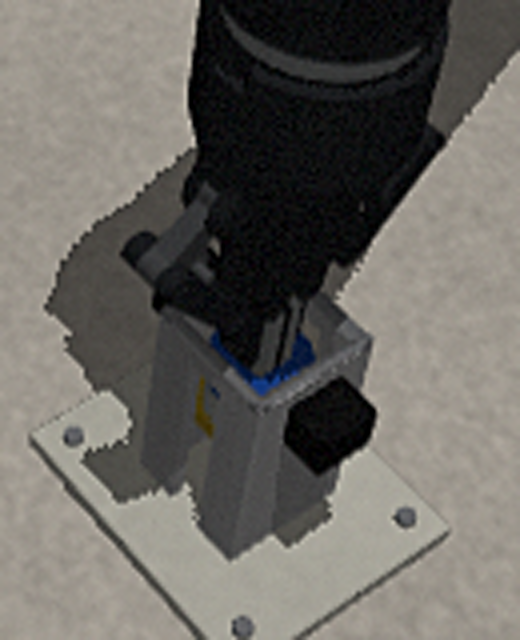

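Emit:
step_arm([
  [0,0,0,-1,0.5,-1.5,-1],
  [0,0,0,-1,0.5,-2.5,-1],
  [0,0,0,-1,0.5,-2.5,-1],
  [0,0,0,-1,0.5,-2.5,-1],
])

```text
time: 14.48
tool_pos: [0.5649, 0.1966, 0.0913]
tool_rot: [[0.041, 0.999, 0.006], [0.999, -0.041, -0.002], [-0.001, 0.006, -1.0]]
ft_force: [1.1, -3.2, 8.8]
width: 0.0001
```

Emit:
step_arm([
  [0,0,0,0,0,2,-1],
  [0,0,0,0,0,6,-1],
  [0,0,0,0,0,12,-1],
  [0,0,0,0,0,25,-1],
  [0,0,0,0,0,60,-1],
  [0,0,0,0,-25,80,-1],
  [0,0,0,0,-50,80,-1],
  [0,0,0,0,-50,80,-1],
  [0,0,0,0,-50,80,-1],
])

```text
time: 15.6
tool_pos: [0.5619, 0.148, 0.169]
tool_rot: [[0.04, 0.999, -0.0], [0.999, -0.04, 0.0], [0.0, -0.0, -1.0]]
ft_force: [-0.3, 0.6, -0.7]
width: -0.0
```

```bash
python3 - <<'E'
from h import *
p,d,m=snap('wrist','w10'); print(state()['tool_pos'],state()['ft_force'],state()['time'])
crop('w10',240,80,400,260,4.5,'w10c'); snap('side','s10'); crop('s10',240,140,340,265,5,'s10c')
print([pt(m,d,u,v).round(4) for u,v in [(320,170),(310,180),(330,180)]])
E
```

```text
[0.56181346 0.14818931 0.16876417] [0.80868793 0.70997259 0.54839104] 15.65
[array([0.5616, 0.2006, 0.0948]), array([0.555 , 0.1947, 0.0957]), array([0.5677, 0.194 , 0.0943])]
```

View pics/w10c.png

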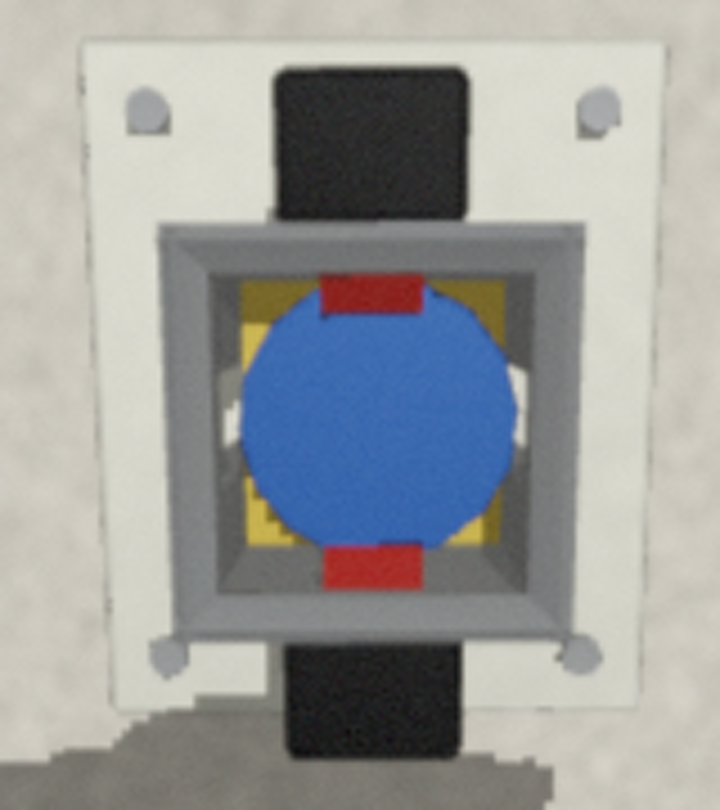

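Both red catches (at crop (372,293) and (372,567)) lie over the blue lid, z≈0.095: latched. On to orange.

Emit:
step_arm([
  [0,0,0,1,-30,0,-1],
  [0,0,0,2,-80,0,-1],
  [0,0,0,3,-135,0,0.45],
  [0,0,0,4,-190,0,0.45],
  [0,0,0,5,-245,0,0.45],
  [0,0,0,7,-300,-5,0.45],
  [0,0,0,7,-345,-20,0.45],
  [0,0,0,7,-373,-39,0.45],
  [0,0,0,7,-373,-39,0.45],
  [0,0,0,7,-373,-39,0.45],
  [0,0,0,7,-373,-39,0.45],
])

```text
time: 17.08
tool_pos: [0.5696, -0.2242, 0.1305]
tool_rot: [[0.038, 0.999, 0.001], [0.999, -0.038, -0.0], [-0.0, 0.001, -1.0]]
ft_force: [0.7, 0.2, 0.3]
width: 0.0616
```

```bash
python3 - <<'E'
from h import *
p,d,m=snap('wrist','w11'); print(state()['tool_pos'],state()['width'],state()['time'])
hsv=cv2.cvtColor(p,cv2.COLOR_RGB2HSV); M=cv2.inRange(hsv,(5,150,80),(18,255,255)); M[:,:260]=0;M[:,380:]=0
k,l,s,ce=cv2.connectedComponentsWithStats(M); i=1+np.argmax(s[1:,4]); u,v=ce[i]
print(s[i],ce[i],ray(m,u,v,.034),pt(m,d,u,v))
E
```

```text
[ 0.56962976 -0.22425366  0.13057466] 0.06209271156443019 17.125
[ 294  169   56   57 2468] [321.38128039 196.74837925] [ 0.56922806 -0.19180642  0.034     ] [ 0.56922706 -0.1918183   0.0339173 ]
```

View pics/w11.png

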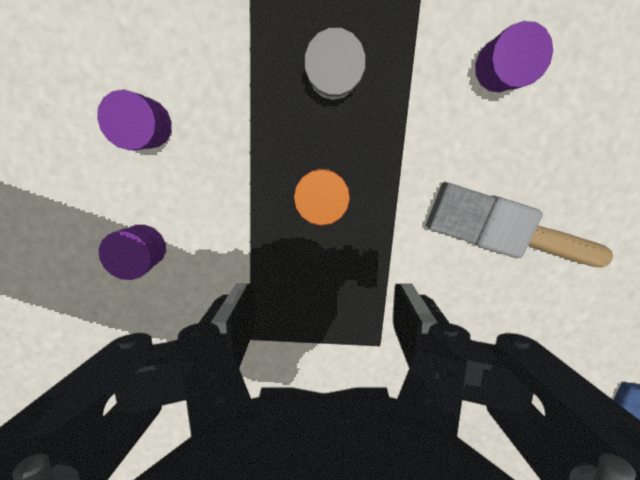

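Orange lid at (321,197), grey at (335,62), purple ones aside. Going down over orange.

Emit:
step_arm([
  [0,0,0,-1,33,-15,0.45],
  [0,0,0,-1,33,-60,0.45],
  [0,0,0,-1,33,-100,0.45],
  [0,0,0,-1,33,-116,0.45],
  [0,0,0,-1,33,-116,0.45],
  [0,0,0,-1,33,-116,0.45],
])

```text
time: 17.88
tool_pos: [0.5693, -0.193, 0.0154]
tool_rot: [[0.04, 0.999, 0.002], [0.999, -0.04, -0.001], [-0.001, 0.002, -1.0]]
ft_force: [-0.2, -0.5, 0.3]
width: 0.0617
```

Emit:
step_arm([
  [0,0,0,0,1,0,0.45],
  [0,0,0,0,1,0,0.45],
  [0,0,0,0,1,0,-0.2],
  [0,0,0,0,1,0,-0.4],
  [0,0,0,0,1,0,-0.5],
  [0,0,0,0,1,0,-0.5],
  [0,0,0,0,1,0,-0.5],
  [0,0,0,0,1,0,-0.5],
  [0,0,0,0,1,0,-0.5],
], newtons=30)

```text
time: 19.0
tool_pos: [0.5683, -0.1916, 0.0144]
tool_rot: [[0.04, 0.999, 0.001], [0.999, -0.04, -0.0], [-0.0, 0.001, -1.0]]
ft_force: [-1.9, 0.1, 7.1]
width: 0.0387
```

Emit:
step_arm([
  [0,0,0,0,0,15,-0.5],
  [0,0,0,0,0,50,-0.5],
  [0,0,0,0,0,100,-0.5],
  [0,0,0,0,20,145,-0.5],
  [0,0,0,-1,70,165,-0.5],
  [0,0,0,-2,125,165,-0.5],
  [0,0,0,-3,180,165,-0.5],
  [0,0,0,-4,235,165,-0.5],
  [0,0,0,-5,285,165,-0.5],
  [0,0,0,-5.5,330,165,-0.5],
  [0,0,0,-5.5,365,165,-0.5],
  [0,0,0,-5.5,382,165,-0.5],
  [0,0,0,-5.5,389,160,-0.5],
  [0,0,0,-5.5,389,150,-0.5],
  [0,0,0,-5.5,389,150,-0.5],
  [0,0,0,-5.5,389,150,-0.5],
])

```text
time: 21.0
tool_pos: [0.5625, 0.1965, 0.1636]
tool_rot: [[0.041, 0.999, -0.001], [0.999, -0.041, -0.0], [-0.0, -0.001, -1.0]]
ft_force: [0.2, -0.7, -0.8]
width: 0.0392
```

```bash
python3 - <<'E'
from h import *
p,d,m=snap('wrist','w12'); print(state()['tool_pos'],state()['ft_force'],state()['width'])
hsv=cv2.cvtColor(p,cv2.COLOR_RGB2HSV); M=cv2.inRange(hsv,(5,150,60),(20,255,255)); M[:260]=0
k,l,s,ce=cv2.connectedComponentsWithStats(M); i=1+np.argmax(s[1:,4])
v,u=np.nonzero(l==i); P=np.array([pt(m,d,a,b) for a,b in zip(u,v)])
zt=np.median(P[:,2]); T=P[np.abs(P[:,2]-zt)<.003]; print(s[i],T.min(0),T.max(0),(T.min(0)+T.max(0))/2,zt)
A=np.c_[T[:,:2]-T[:,:2].mean(0),np.ones(len(T))]; print('slope',np.linalg.lstsq(A,T[:,2],rcond=None)[0])
E
```

```text
[0.56269759 0.19672767 0.16382075] [ 0.93760187  0.30348859 -1.41857797] 0.039166351993797276
[ 276  265   96   95 7069] [0.54271593 0.17647699 0.17967084] [0.58209259 0.21603989 0.1846209 ] [0.56240426 0.19625844 0.18214587] 0.18265571130270464
slope [-0.0035194  -0.00756075  0.18266324]
```

View pics/w12.png

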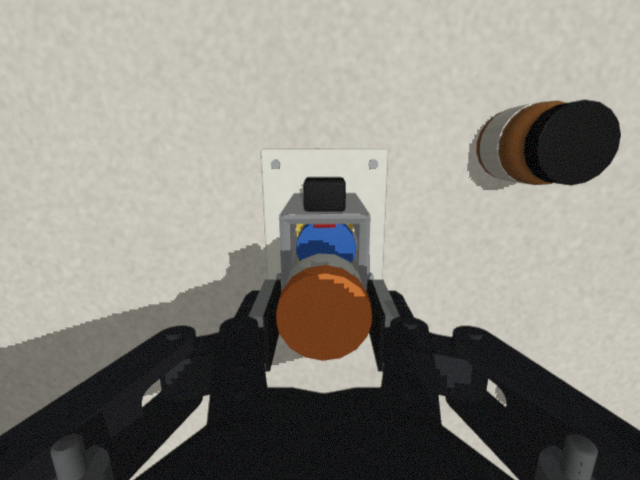

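Same grasp as before (lid centre (0.5624, 0.1963), level). Shift +0.5, +1 mm and lower.

Emit:
step_arm([
  [0,0,0,0.5,1,-15,-0.5],
  [0,0,0,0.5,1,-30,-0.5],
  [0,0,0,0.5,1,-40,-0.5],
  [0,0,0,0.5,1,-45,-0.5],
  [0,0,0,0.5,0.5,-48,-0.5],
  [0,0,0,0.5,0.5,-50,-0.5],
  [0,0,0,0.5,0.5,-52,-0.5],
  [0,0,0,0.5,0.5,-52,-0.5],
  [0,0,0,0.5,0.5,-52,-0.5],
])

```text
time: 22.18
tool_pos: [0.5631, 0.1981, 0.112]
tool_rot: [[0.04, 0.999, 0.0], [0.999, -0.04, 0.0], [0.0, 0.0, -1.0]]
ft_force: [0.1, 0.3, -0.8]
width: 0.039
```

Emit:
step_arm([
  [0,0,0,0,0,-0.5,-0.05],
  [0,0,0,0,0,-0.5,0.0],
  [0,0,0,0,0,-0.5,0.45],
  [0,0,0,0,0,-0.5,0.45],
  [0,0,0,0,0,-0.5,0.45],
  [0,0,0,0,0,20,0.45],
  [0,0,0,0,0,50,0.45],
  [0,0,0,0,-25,60,-1],
  [0,0,0,0,-50,60,-1],
  [0,0,0,0,-50,60,-1],
  [0,0,0,0,-50,60,-1],
  [0,0,0,0,-50,60,-1],
  [0,0,0,0,-50,60,-1],
  [0,0,0,0,-50,60,-1],
])

```text
time: 23.92
tool_pos: [0.5629, 0.1484, 0.1717]
tool_rot: [[0.039, 0.999, -0.0], [0.999, -0.039, 0.0], [-0.0, -0.0, -1.0]]
ft_force: [0.8, -0.2, -0.6]
width: -0.0002
```

```bash
python3 - <<'E'
from h import *
p,d,m=snap('wrist','w13'); print(state()['tool_pos'],state()['ft_force'],state()['width'],state()['time'])
hsv=cv2.cvtColor(p,cv2.COLOR_RGB2HSV); M=cv2.inRange(hsv,(5,150,60),(20,255,255)); M[:,400:]=0
k,l,s,ce=cv2.connectedComponentsWithStats(M); i=1+np.argmax(s[1:,4])
v,u=np.nonzero(l==i); P=np.array([pt(m,d,a,b) for a,b in zip(u,v)])
zt=np.median(P[:,2]); T=P[np.abs(P[:,2]-zt)<.003]; print(s[i],(T.min(0)+T.max(0))/2,zt)
A=np.c_[T[:,:2]-T[:,:2].mean(0),np.ones(len(T))]; print('slope',np.linalg.lstsq(A,T[:,2],rcond=None)[0])
crop('w13',240,80,400,260,4,'w13c')
E
```

```text
[0.56295738 0.14835828 0.1717132 ] [ 0.46324437 -0.97321834 -0.57970277] 1.2684141051222296e-05 23.975
[ 285  143   72   74 4135] [0.56299314 0.1974627  0.13041841] 0.13040962041391096
slope [-0.00192204 -0.00480587  0.13040806]
```

View pics/w13c.png

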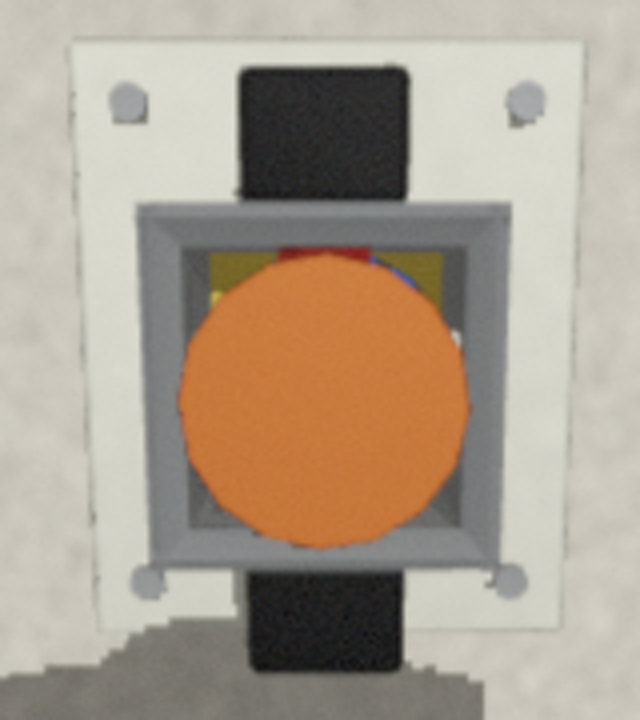

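Orange seated at z≈0.130, centred, level. Pressing.

Emit:
step_arm([
  [0,0,0,0,30,0,-1],
  [0,0,0,0,49,0,-1],
  [0,0,0,0,49,0,-1],
  [0,0,0,0,49,-25,-1],
  [0,0,0,0,49,-35,-1],
  [0,0,0,0,49,-40,-1],
  [0,0,0,0,49,-45,-1],
  [0,0,0,0,49,-50,-1],
  [0,0,0,-0.5,49,-55,-1],
  [0,0,0,-0.5,49,-60,-1],
  [0,0,0,-1,49,-65,-1],
  [0,0,0,-1,49,-70,-1],
  [0,0,0,-1,49,-75,-1],
  [0,0,0,-1,49,-79,-1],
  [0,0,0,-1,49,-82,-1],
  [0,0,0,-1,49,-83,-1],
  [0,0,0,-1,49,-83,-1],
  [0,0,0,-1,49,-83,-1],
])

```text
time: 26.22
tool_pos: [0.5656, 0.1962, 0.0927]
tool_rot: [[0.041, 0.999, 0.008], [0.999, -0.041, -0.001], [-0.001, 0.008, -1.0]]
ft_force: [-0.5, -4.1, 14.8]
width: 0.0001
```

Emit:
step_arm([
  [0,0,0,0,0,-1,-1],
  [0,0,0,0,0,-1.5,-1],
  [0,0,0,0,0,-1.5,-1],
  [0,0,0,0,0,-1.5,-1],
])

```text
time: 26.72
tool_pos: [0.5656, 0.1962, 0.0914]
tool_rot: [[0.041, 0.999, 0.008], [0.999, -0.041, -0.001], [-0.001, 0.008, -1.0]]
ft_force: [-0.0, -4.8, 17.9]
width: -0.0003
```

Emit:
step_arm([
  [0,0,0,0,0,2,-1],
  [0,0,0,0,0,6,-1],
  [0,0,0,0,0,12,-1],
  [0,0,0,0,0,25,-1],
  [0,0,0,0,0,60,-1],
  [0,0,0,0,-25,80,-1],
  [0,0,0,0,-50,80,-1],
  [0,0,0,0,-50,80,-1],
  [0,0,0,0,-50,80,-1],
])

```text
time: 27.85
tool_pos: [0.5618, 0.1475, 0.1674]
tool_rot: [[0.04, 0.999, -0.0], [0.999, -0.04, 0.0], [0.0, -0.0, -1.0]]
ft_force: [0.7, -0.1, -0.3]
width: -0.0001
```

```bash
python3 - <<'E'
from h import *
p,d,m=snap('wrist','w14'); print(state()['tool_pos'],state()['ft_force'],state()['time'])
crop('w14',240,80,400,260,4,'w14c'); snap('scene','n14'); crop('n14',200,150,460,400,3,'n14c')
print([pt(m,d,u,v).round(4) for u,v in [(320,170),(310,180),(330,180)]])
E
```

```text
[0.56178508 0.14765159 0.16723501] [-0.01753747 -0.17848639 -0.75448647] 27.9
[array([0.5616, 0.2002, 0.0958]), array([0.5549, 0.1941, 0.0937]), array([0.5676, 0.1937, 0.0951])]
```

View pics/w14c.png

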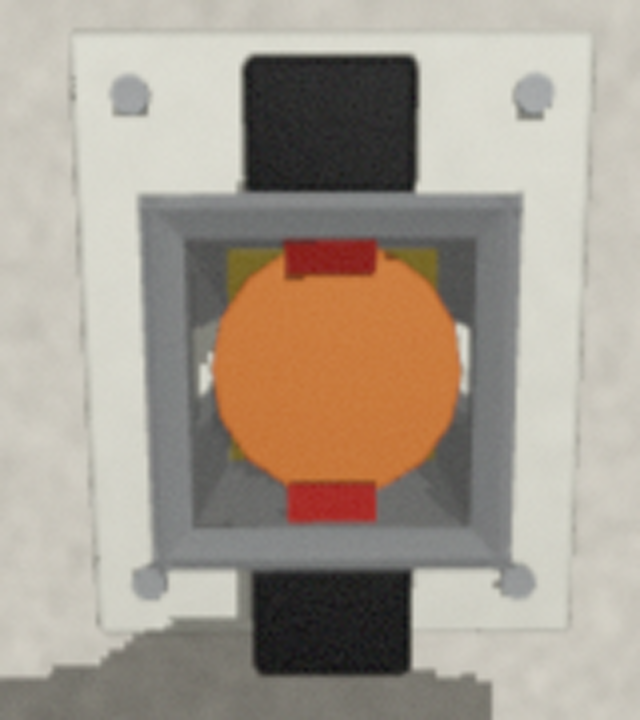

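View pics/n14c.png

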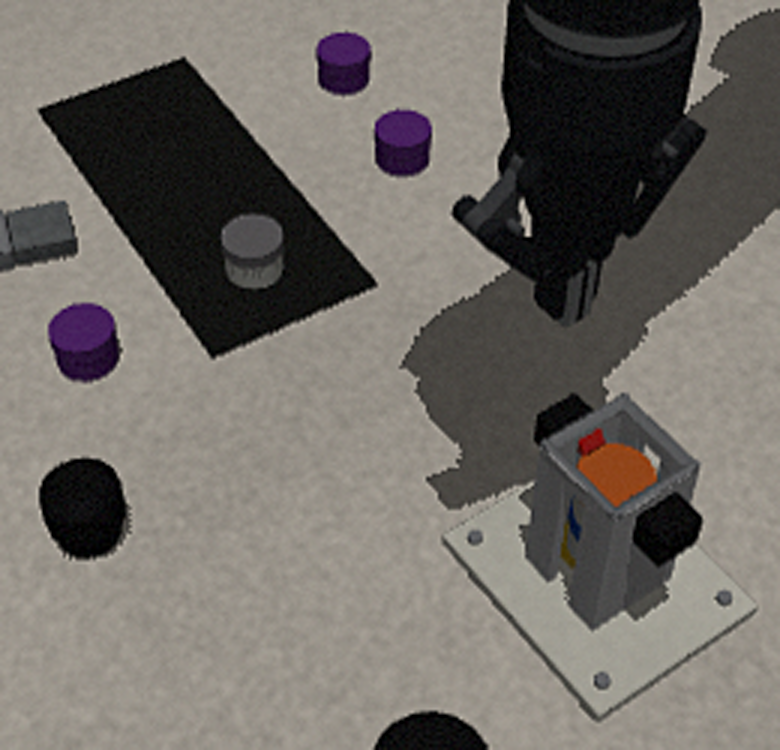

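Orange lid is at z≈0.095 under both shut catches, blue shows through the window below it. The grey capsule stands in place and the arm is clear.

```bash
python3 -c "
from rig import *
sign_off(); print(state()['time'])"
```

```text
the job is handed in; nothing more can be done
the job is handed in; nothing more can be done
```

I loaded the blue capsule first and then the orange one on top of it. Each was pressed with the shut fingertips to about 3.6 mm below the gate height. I handed the job in at about 28 s of the 72 s allowed; no verdict is reported.

- **Latching:** after each press, the wrist picture showed both red catches out over the lid. I measured the lids at about 0.095 m, which is the latched height. In the last scene picture the blue capsule can be seen through the window, below the orange one.
- **Bystanders:** in the last scene picture the grey capsule, brush and magnifier looked where they were at the start. The jar was only partly in that crop, and I did not measure any of their positions again.
- **Robot:** at hand-in it stood clear of everything with the gripper shut and empty, about 5 cm to the side of the shaft.
- **Disagreements:** the first fixed-camera fits of the magazine differed by about 5 mm in y, so I used the wrist-camera position instead. During the presses the tool ended about 2 to 2.5 mm off the shaft axis in x. The final force of the second press was about 3 N above what the spring alone gives, which I did not explain.

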